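Seat a stock shelf board in its rail notches and latch it

ROBOT

A 6-joint arm with a two-finger parallel gripper is mounted at the origin on the work surface. World frame = base frame: x ahead of the robot, y to its left, z up, the work surface at z = 0. Lengths are in m, angles in rad, forces in N, time in s.
With the tool pointing down it reaches from about 0.3 to 0.775 m from the base axis. Payload 14.6 kg.
Tool frame: the origin (TCP) lies on the centre line of the jaws, within the pads' length; the fingertips stand 19 mm ahead of it and the grasp point (between the pads) is the TCP; y points along the fingers, x is the direction in which the jaws open and shut, and the axes are right-handed (so a half turn about y gives the same grasp; the last joint's range is limited). The gripper opens to 94 mm and grips with 3 to 60 N. Pads are 16 mm wide; open, the fingers measure 119 mm over their backs; the gripper's body (75 mm by 177 mm) begins 78 mm behind the grasp point.
Start: joints at [-1.219, 0.3, 1.521, -0, 1.321, -0.067], TCP at [0.224, -0.502, 0.201] pointing down, gripper open.
Joint ranges: [-3.03, 3.03], [-0.79, 2.21], [0.23, 2.52], [-1.04, 4.18], [0, 3.07], [-2.55, 2.55]. Speed limits (rad/s): [2.22, 2.22, 2.57, 3.14, 3.14, 3.14].

INTERFACE

Orientations are given as [roll, pitch, yaw] about the fixed x, y, z axes, in that order (R = Rz(yaw) Ry(pitch) Rx(roll)).
In Python, from station import get_obs, cams, workorder gives the robot as it stands.
- The arm moves only by the shell command python3 -m handwheel 'ROWS' [FORCE]. ROWS is JSON, a list of rows, each an object of numbers: "fingers": the opening, from -1 (shut) to 1 (fully open); "x", "y", "z": the shift along the tool's x, y, z in m; "spin": the turn about the tool's y in degrees. In form: [{"fingers": .., "x": .., "y": .., "z": .., "spin": ..}, ...]. A call has exactly 10 rows; each row is the pose to reach, as a shift and turn from the pose commanded when the call began, along the tool's axes at that moment; what a row does not reach only later rows make up. A row lasts 1/10 s, in which the tool goes at most 50 mm and 8.59 degrees, less where a joint would pass 70% of its speed; a pose out of reach is approached as far as the arm can. A call with a gripper value outside its range is refused whole. The fingers move at their own pace and stop on an object; FORCE is the grip in N (left out, the last holds). Time passes only in rows, so rows that repeat a pose let the fingers close, or fill a call up. It gives the time, the measured TCP pose, the force and the opening at its end, in the units of the state.
- get_obs(): the state, without advancing time (a new reading comes with each control period).
- cams.camera(name): name is "scene" or "top" or "wrist"; returns (picture, depth): 384x512x3 uint8, red, green, blue; 384x512 float32, m along the optical axis (not along the pixel's ray), 0 where there is no reading.
- cams.get_calibration(name): a dict with "fx", "fy", "cx", "cy" (pixels), "view" (4x4, takes a point from world to camera coordinates). Camera axes: x right, y down, z forward; pixel columns grow to the right and rows downward; lengths in m; the calibration is good to about 2 mm. A picture is of the moment at which its call begins: read the wrist's pose just before it. get_calibration takes no time and is no camera call; for the wrist camera it gives the pose at the moment of the call.
- workorder.hand_in(): hands the job in, once; it reports no verdict.
The state is a dict: "time_s": time; "qpos": joint angles; "joint_vel": joint speeds; "tau": joint torques, N m; "ee_pos": TCP position; "eef_rot": TCP orientation; "force": force on the tool from outside, world axes, zero at the start; "moment": the same for the moment, N m; "grip_width": finger opening in m.
Only numpy, scipy, OpenCV 4.12 (cv2) and the standard library are available. Lean on these libraries where they do the work, as an engineer would, in place of code of your own. Each camera call takes 0.05 s, during which the arm holds its last target. There are 200 camera calls.

TASK

In the pipe-fitting stockroom, push the loaded shelf board along its rails, away from you, with a fingertip until it drops into the locating notches and lies level and fully home. Then, still with a fingertip, swing the steel latch by its pin all the way across over the board, and move clear. Lift nothing, keep the two fittings standing on the board, and leave everything else where it is.

Things in the scene. Friction and masses are not known exactly. Their poses are not given: they have to be found in the camera images.
- rack: Low grey rail frame fixed on the table, 360 x 270 mm. Origin: centre of its underside. x: along the rails, away from the robot (push direction); y: across, left; z: up. Rails at y = -76 and +76 mm, sliding tops 50 mm high, flanges at y = -97 and +97 mm, 66.5 mm high. Each rail has two tracks with one notch each, 28 mm long, 10 mm deep. Between the rails nothing at the near end is above 30 mm.
- seat (a point): Where the board's origin lies when the board is home: rack x = 60, y = 0, z = 40 mm. The notches' play lets it finish up to 4 mm either side of this along x. Outer-track notches are centred at rack x = -5 mm, inner-track ones at x = +125 mm; the four feet reach their notches together.
- board: Loose plywood board, about 0.45 kg, 160 mm along the rails, 190 wide, 12 thick, on four 12 mm high feet; white upright strip, 6 mm thick, across its near end. Origin: its centre in x and y, at the underside of the feet; axes as the rack's. Starts 55 to 110 mm short of the seat, origin 50 mm high; at the seat it drops 10 mm, then the notch walls stop it. Slides with a few N, 2 mm side play.
- board_edge (a point): Middle of the top edge of the white strip's near face, where a fingertip can push: x = -86, y = 0, z = +44 mm from the board's origin. The face reaches 32 mm down from here; the strip rises 20 mm above the board's top, which is 24 mm above the board's origin.
- latch (a joint): Flat steel arm, 60 mm long, turning about an upright pivot at rack x = 60, y = 117 mm. 0 rad: parked, pointing to rack -x (at the robot); grows counter-clockwise seen from above to its stop at 1.57, pointing to rack -y, across the board. Starts at 0 to 0.3, stays where left, needs 1.2 N at the pin. Underside 68 mm high: clears a seated board (top 64 mm), strikes one still riding (top 74 mm).
- latch_pin (a point): Centre of the top of the upright round pin on the latch arm, 12 mm in diameter, 50 mm from the pivot; the pin stands free from 76 to 116 mm above the table.
- nipple: Steel pipe nipple, an upright tube 46 mm in diameter, 50 mm high, standing loose on the right part of the board. Origin: centre of its underside.
- plug: Brass plug, 44 mm in diameter, 36 mm high, stepped, standing loose near the middle of the board. Origin: centre of its underside.
- coupling: Bystander: aluminium coupling, 48 mm diameter, 55 mm high, on the table to the left of the rack's far end. Origin: centre of its underside.
- collar: Bystander: dark steel collar, 68 mm diameter, 30 mm high, on the table to the right of the rack. Origin: centre of its underside.
- tall_nipple: Bystander: steel tube, 60 mm diameter, 95 mm high, on the left of the table. Origin: centre of its underside.
- cap: Bystander: aluminium coupler body, 84 mm diameter, 50 mm high, on the left of the table. Origin: centre of its underside.
- spanner: Bystander: spanner lying on the right of the table. Origin: on its underside.
- sleeve: Bystander: brass sleeve, 56 mm diameter, 60 mm high, on the right of the table. Origin: centre of its underside.
Mind the look-alikes: they are no part of the job. Leave any blue or green look-alike of the plug alone.

How it is judged:
On the way, in this order (a step that is already met when the one before it is completed fails the run):
1. the board has dropped into its notches (z of board in the frame of rack below 0.043 m and x of board in the frame of rack between 0.053 and 0.067 m and angle between board's own z axis and vertical below 0.05 rad), for 0.2 s.
2. the latch is swung across over the seated board (all of step 1 and value of joint latch above 1.3 rad), for 0.2 s.
At the end, for the whole second after the job is handed in: The board lies in its notches (origin below 43 mm over the rack's underside, within 7 mm of the seat along the rails, tilted less than 0.05 rad) and at rest, the latch reads over 1.3 rad, and the nipple and the plug stand upright (within 0.15 rad) on the board (all of step 2 and linear speed of board below 0.02 m/s and angle between each of nipple, plug's own z axis and vertical below 0.15 rad and z of nipple in the frame of board between 0.018 and 0.03 m and z of plug in the frame of board between 0.018 and 0.03 m); the robot touches nothing.
It fails at once if the board is lifted off its rails (12 mm above riding height, or tipped over 0.2 rad) (z of board in the frame of rack above 0.062 m or angle between board's own z axis and vertical above 0.2 rad).
It fails at once if a fitting on the board is lifted off it, toppled or knocked off (z of any of nipple, plug in the frame of board above 0.036 m or angle between any of nipple, plug's own z axis and vertical above 0.5 rad or z of any of nipple, plug in the frame of board below 0.01 m).
It fails at once if a bystander is moved more than 30 mm (distance of any of coupling, collar, tall_nipple, cap, spanner, sleeve from where it was at the start of the episode above 0.03 m).
It also fails if it takes over 45 s, if anything falls off the work surface, if the arm or the gripper's body presses on something with over 40 N, if the wrist force passes 120 N, or if a joint passes its speed limit or range.

## Working session

There is one attempt and no reset: what is moved stays moved. The work goes in short steps, Python scripts to look and compute and a shell command to move; the robot and the scene stay as the last step left them, time stands still between calls to the robot, and variables do not carry over. Pictures are saved under pics/ and viewed, about 8 in all and at most 12, crops included, and the job is handed in when it is done.

```bash
mkdir -p pics; cat > h.py <<'E'
import numpy as np, cv2
from station import get_obs, cams, workorder
def shot(n,f):
    o=get_obs(); c=cams.get_calibration(n); im,d=cams.camera(n)
    cv2.imwrite(f'pics/{f}.png',im[:,:,::-1]); np.savez(f'pics/{f}.npz',im=im,d=d,view=c['view'],k=[c['fx'],c['fy'],c['cx'],c['cy']])
def load(f): return np.load(f'pics/{f}.npz')
def cloud(f):
    z=load(f); fx,fy,cx,cy=z['k']; d=z['d']; v,u=np.mgrid[:d.shape[0],:d.shape[1]]
    p=np.stack([(u-cx)/fx*d,(v-cy)/fy*d,d,np.ones_like(d)],-1)
    P=(p@np.linalg.inv(z['view']).T)[...,:3]; P[d==0]=np.nan; return P
E
python3 - <<'E'
from h import *
print(get_obs())
shot('top','t0');shot('scene','s0')
for n in 't0','s0': print(np.linalg.inv(load(n)['view']).round(3).tolist(),load(n)['k'])
a=cv2.imread('pics/t0.png');b=cv2.imread('pics/s0.png')
cv2.imwrite('pics/t0b.png',cv2.resize(a,(800,600)))
E
```

```text
{'time_s': 0.0, 'qpos': array([-1.21857068e+00,  3.00466572e-01,  1.52160283e+00,  6.98175866e-06,
        1.32069227e+00, -6.65980004e-02]), 'joint_vel': array([-1.18558827e-03, -1.82552540e-04,  1.57667547e-04, -1.43794378e-03,
       -3.80274050e-04, -6.93991167e-05]), 'tau': array([-1.19577420e-03, -5.31810594e+01, -3.52735627e+01,  7.07741152e-02,
        2.43823574e-02, -9.77616469e-05]), 'ee_pos': array([ 0.22358238, -0.50220397,  0.20087962]), 'eef_rot': array([-1.57071178e+00,  1.16597934e-03, -1.15197437e+00]), 'force': array([ 0.12718878,  0.85142699, -0.67817257]), 'moment': array([ 0.01685072, -0.01027589, -0.01571247]), 'grip_width': 0.09409327771101758}
[[-0.004, -0.979, 0.206, 0.301], [-1.0, 0.004, -0.004, -0.001], [0.003, -0.206, -0.979, 1.518], [0.0, 0.0, 0.0, 1.0]] [420.35066477 420.35066477 250.76091796 186.96300579]
[[0.881, 0.28, -0.381, 1.032], [0.473, -0.504, 0.723, -0.824], [0.01, -0.817, -0.576, 0.739], [0.0, 0.0, 0.0, 1.0]] [381.22469123 381.22469123 249.51747903 187.49457733]
```

View pics/t0b.png

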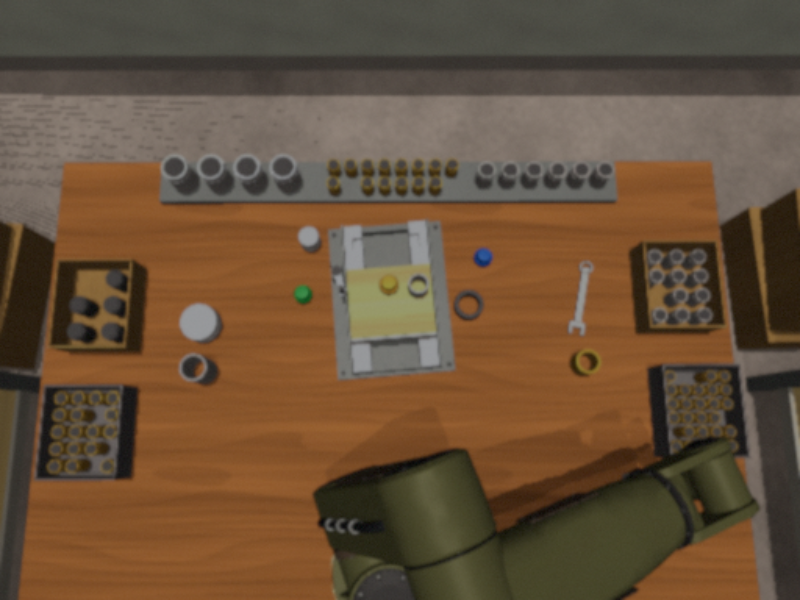

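View pics/s0.png

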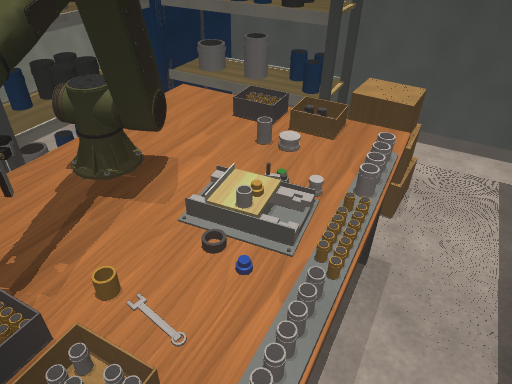

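The top view (800x600) shows the rack corners at about (329,229), (440,221), (453,371) and (339,378). The board is around (392,302) with its white strip at the near end, and the latch pin is near (339,282). I'll enlarge it and measure.

```bash
python3 - <<'E'
from h import *
a=cv2.imread('pics/t0.png')[134:250,200:300]
cv2.imwrite('pics/c0.png',cv2.resize(a,None,fx=5,fy=5,interpolation=cv2.INTER_CUBIC))
P=cloud('t0')
z=P[...,2]
m=(z>.004)&(P[...,0]>.33)&(P[...,0]<.80)&(abs(P[...,1])<.20)
# height ranges
h,e=np.histogram(z[m],bins=np.arange(.004,.14,.004)); print([(round(x,3),int(n)) for x,n in zip(e,h)])
# base plate: connected comp
lab=cv2.connectedComponents(m.astype(np.uint8))[1]; k=lab[190,int(395/800*512)]
cc=(lab==k); Q=P[cc]
print(cc.sum(), cv2.minAreaRect(Q[:,:2].astype(np.float32)))
np.save('pics/cc.npy',cc)
E
```

```text
[(np.float64(0.004), 1908), (np.float64(0.008), 753), (np.float64(0.012), 165), (np.float64(0.016), 53), (np.float64(0.02), 57), (np.float64(0.024), 85), (np.float64(0.028), 162), (np.float64(0.032), 96), (np.float64(0.036), 57), (np.float64(0.04), 73), (np.float64(0.044), 262), (np.float64(0.048), 512), (np.float64(0.052), 292), (np.float64(0.056), 84), (np.float64(0.06), 66), (np.float64(0.064), 164), (np.float64(0.068), 544), (np.float64(0.072), 1084), (np.float64(0.076), 593), (np.float64(0.08), 89), (np.float64(0.084), 33), (np.float64(0.088), 43), (np.float64(0.092), 77), (np.float64(0.096), 42), (np.float64(0.1), 11), (np.float64(0.104), 25), (np.float64(0.108), 40), (np.float64(0.112), 26), (np.float64(0.116), 16), (np.float64(0.12), 23), (np.float64(0.124), 20), (np.float64(0.128), 7), (np.float64(0.132), 0)]
189146 ((1.4076614379882812, -0.39037179946899414), (3.3544020652770996, 1.702924370765686), 55.810394287109375)
```

View pics/c0.png

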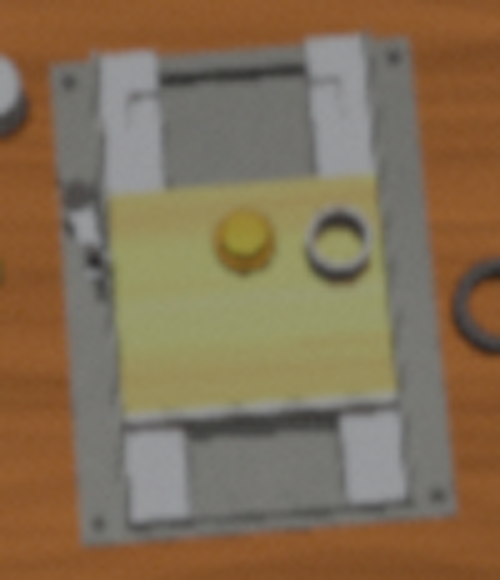

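The enlarged crop shows:
- Plate corners at (50,66), (409,38), (455,513) and (83,545).
- The white strip runs from (125,415) to (397,400).
- The board's far edge runs from (107,195) to (375,177).
- The latch pivot is near (78,195) and the pin near (95,260).

```bash
cat >> h.py <<'E'
def ray(f,u,v,z):
    q=load(f); fx,fy,cx,cy=q['k']; T=np.linalg.inv(q['view'])
    d=T[:3,:3]@[(u-cx)/fx,(v-cy)/fy,1]; o=T[:3,3]; return o+d*(z-o[2])/d[2]
E
python3 - <<'E'
from h import *
P=cloud('t0')
c=lambda x,y,z: ray('t0',200+x/5-.4,134+y/5-.4,z)
C=np.array([c(x,y,.008) for x,y in [(50,66),(409,38),(455,513),(83,545)]]);print(C.round(4))
ctr=C.mean(0)[:2]; ax=(C[0]+C[1]-C[2]-C[3])[:2]; ay=(C[0]+C[3]-C[1]-C[2])[:2]
print(ctr,np.arctan2(ax[1],ax[0]),np.arctan2(-ay[0],ay[1]),np.linalg.norm(ax)/2,np.linalg.norm(ay)/2)
yaw=(np.arctan2(ax[1],ax[0])+np.arctan2(-ay[0],ay[1]))/2
R=np.array([[np.cos(yaw),-np.sin(yaw)],[np.sin(yaw),np.cos(yaw)]])
for n,x,y,z in [('strip L',125,417,.094),('strip R',397,402,.094),('farL',107,195,.074),('farR',375,177,.074),('pivot',78,192,.072),('plug',244,232,.11),('nip',338,243,.124)]:
    w=c(x,y,z); print(n,w.round(4),(R.T@(w[:2]-ctr)).round(4))
# high pts of the latch from depth
Q=(P[...,:2]-ctr)@R
m=(abs(Q[...,0])<.18)&(Q[...,1]>.10)&(Q[...,1]<.135)&(P[...,2]>.06)&(P[...,2]<.13)
for q,z in zip(Q[m],P[m][:,2]): print(q.round(3),round(z,3),end=' ')
print()
# strip from depth
m=(abs(Q[...,1])<.08)&(Q[...,0]<.0)&(P[...,2]>.083)
print(np.median(Q[m],0),m.sum())
for x,y in [(60,117)]: print('pivot exp',R@[.06,.117]+ctr)
E
```

```text
[[ 0.7721  0.1462  0.008 ]
 [ 0.7931 -0.1231  0.008 ]
 [ 0.4371 -0.1492  0.008 ]
 [ 0.4154  0.117   0.008 ]]
[ 0.60444452 -0.00226433] 0.07737465624405424 0.07962660207854264 0.357428292601249 0.26860255055869287
strip L [0.4955 0.0828 0.094 ] [-0.1019  0.0933]
strip R [ 0.5051 -0.1029  0.094 ] [-0.1069 -0.0926]
farL [0.6563 0.098  0.074 ] [0.0595 0.0959]
farR [ 0.6687 -0.0917  0.074 ] [ 0.0571 -0.0942]
pivot [0.659  0.1187 0.072 ] [0.0639 0.1163]
plug [0.6209 0.0012 0.11  ] [0.0167 0.0021]
nip [ 0.6099 -0.0627  0.124 ] [ 0.0007 -0.0606]
[0.165 0.1  ] 0.065 [0.161 0.1  ] 0.064 [0.158 0.101] 0.064 [0.153 0.101] 0.066 [0.149 0.101] 0.069 [0.148 0.102] 0.061 [0.142 0.102] 0.065 [0.105 0.1  ] 0.067 [0.1   0.101] 0.07 [0.099 0.101] 0.062 [0.093 0.101] 0.068 [0.091 0.102] 0.064 [0.087 0.102] 0.062 [0.076 0.127] 0.071 [0.077 0.124] 0.066 [0.077 0.12 ] 0.066 [0.077 0.117] 0.066 [0.074 0.113] 0.073 [0.074 0.109] 0.075 [0.075 0.106] 0.067 [0.074 0.128] 0.065 [0.07  0.123] 0.079 [0.069 0.119] 0.082 [0.071 0.116] 0.075 [0.069 0.113] 0.08 [0.072 0.11 ] 0.067 [0.072 0.106] 0.066 [0.067 0.127] 0.07
[... 2039 characters left out ...]
0.11 ] 0.078 [0.003 0.106] 0.08 [0.003 0.103] 0.08 [0.003 0.114] 0.067 [0.003 0.101] 0.061 [-0.003  0.1  ] 0.075 [-0.005  0.101] 0.066 [-0.008  0.101] 0.064 [-0.013  0.101] 0.068 [-0.016  0.101] 0.068 [-0.048  0.1  ] 0.065 [-0.052  0.1  ] 0.069 [-0.055  0.101] 0.068 [-0.058  0.101] 0.065 [-0.062  0.101] 0.067 [-0.066  0.101] 0.069 [-0.07   0.102] 0.07 [-0.097  0.1  ] 0.065 [-0.102  0.1  ] 0.07 [-0.105  0.101] 0.067 [-0.108  0.101] 0.066 [-0.111  0.101] 0.061 [-0.115  0.101] 0.067 [-0.119  0.101] 0.07 [-0.15  0.1 ] 0.068 [-0.153  0.101] 0.065 [-0.157  0.101] 0.068 [-0.161  0.101] 0.07 [-0.164  0.101] 0.067 [-0.167  0.102] 0.064 
[-0.42176519 -0.00804914] 7223
pivot exp [0.6550846  0.11908056]
```

```bash
python3 -m handwheel '[{"fingers":-1,"x":-0.035,"y":0,"z":0.042,"spin":2},{"fingers":-1,"x":-0.07,"y":0,"z":0.084,"spin":4},{"fingers":-1,"x":-0.105,"y":0,"z":0.126,"spin":6},{"fingers":-1,"x":-0.14,"y":0,"z":0.168,"spin":8},{"fingers":-1,"x":-0.175,"y":0,"z":0.21,"spin":10},{"fingers":-1,"x":-0.21,"y":0,"z":0.252,"spin":12},{"fingers":-1,"x":-0.245,"y":0,"z":0.294,"spin":14},{"fingers":-1,"x":-0.28,"y":0,"z":0.336,"spin":16},{"fingers":-1,"x":-0.315,"y":0,"z":0.378,"spin":18},{"fingers":-1,"x":-0.349,"y":0,"z":0.419,"spin":19.5}]' 30
python3 - <<'E'
from h import *
for k in ('time_s','ee_pos','eef_rot','grip_width','joint_vel','qpos'): print(k,get_obs()[k])
E
```

```text
time_s: 1.1
ee_pos: [0.4449, -0.0518, 0.2015]
eef_rot: [-1.571, -0.0, -1.494]
force: [1.6, -0.4, -0.3]
grip_width: 0.0172
time_s 1.1
ee_pos [ 0.4448501  -0.05176617  0.20147777]
eef_rot [-1.57069402e+00 -7.71959092e-05 -1.49369405e+00]
grip_width 0.017221528213547745
joint_vel [ 1.11075869e+00  3.40141672e-01 -3.58737968e-01  7.93135641e-04
  1.57174897e-02  1.35659133e+00]
qpos [-1.97632674e-01  6.99383802e-02  1.79348305e+00 -4.86149881e-05
  1.27805181e+00  1.29607540e+00]
```

```bash
python3 -m handwheel '[{"fingers":-1,"x":0,"y":0,"z":0,"spin":0},{"fingers":-1,"x":0,"y":0,"z":0,"spin":0},{"fingers":-1,"x":0,"y":0.02,"z":0,"spin":0},{"fingers":-1,"x":0,"y":0.04,"z":0,"spin":0},{"fingers":-1,"x":0,"y":0.06,"z":0,"spin":0},{"fingers":-1,"x":0,"y":0.06,"z":0,"spin":0},{"fingers":-1,"x":0,"y":0.06,"z":0,"spin":0},{"fingers":-1,"x":0,"y":0.06,"z":0,"spin":0},{"fingers":-1,"x":0,"y":0.06,"z":0,"spin":0},{"fingers":-1,"x":0,"y":0.06,"z":0,"spin":0}]'
python3 - <<'E'
from h import *
print(get_obs()['ee_pos'],get_obs()['eef_rot'])
shot('wrist','w1');shot('top','t1');print(cams.get_calibration('wrist')['view'].round(3).tolist())
a=cv2.imread('pics/t1.png')[134:284,190:310]; b=cv2.imread('pics/w1.png')
a=cv2.resize(a,(384,480)); b=cv2.resize(b,(416,312)); c=np.zeros((480,800,3),np.uint8);c[:,:384]=a;c[:312,384:]=b;cv2.imwrite('pics/m1.png',c)
E
```

```text
time_s: 2.1
ee_pos: [0.4447, -0.054, 0.1421]
eef_rot: [-1.57, -0.0, -1.492]
force: [-0.1, -0.8, -0.3]
grip_width: 0.0004
[ 0.44468881 -0.05399697  0.14206113] [-1.56979907e+00 -2.98285819e-04 -1.49240649e+00]
[[0.078, -0.997, -0.0, -0.09], [-0.971, -0.076, 0.227, 0.417], [-0.226, -0.017, -0.974, 0.43], [0.0, 0.0, 0.0, 1.0]]
```

View pics/m1.png

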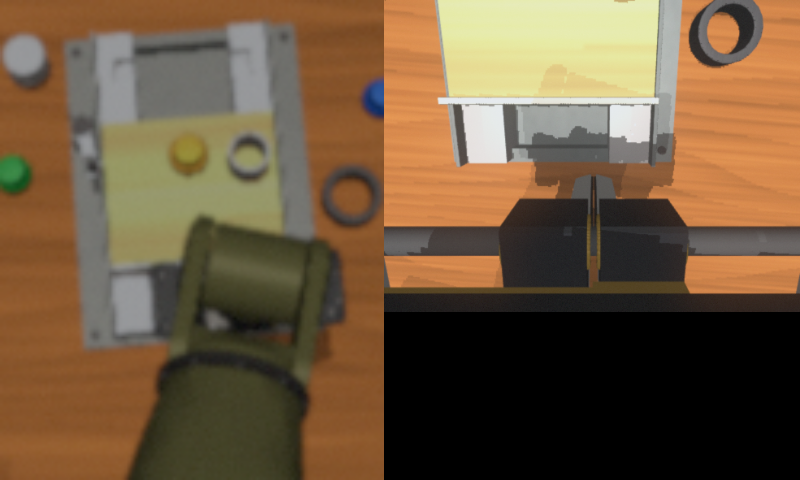

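The left half is the top view, with the arm at the near-right end of the rack. The right half is the wrist view: the strip runs from about (438,101) to (658,101), and the closed fingertips are at (595,180).

```bash
python3 - <<'E'
from h import *
P=cloud('w1'); z=P[...,2]
m=(z>.088)&(z<.10)&(P[...,0]>.46)&(P[...,0]<.53)&(np.arange(384)[:,None]<160)
Q=P[m]; print(m.sum(),cv2.minAreaRect(Q[:,:2].astype(np.float32)))
u=np.where(m)[1]; 
for a in range(u.min(),u.max()+1,40):
    s=Q[(u>=a)&(u<a+8)]; print(a,s[:,0].min().round(4),s[:,0].max().round(4),s[:,1].mean().round(4),np.median(s[:,2]).round(4))
for x,y in [(438,103),(658,103)]: print(ray('w1',(x-384)*512/416,y*384/312,.094))
yaw=.0785;R=np.array([[np.cos(yaw),-np.sin(yaw)],[np.sin(yaw),np.cos(yaw)]])
print('strip rack',((Q[:,:2]-[.6044,-.0023])@R).mean(0))
E
```

```text
2165 ((0.500670313835144, -0.011854037642478943), (0.004862646106630564, 0.19029200077056885), 4.4524312019348145)
66 0.491 0.4962 0.0797 0.0936
106 0.4931 0.4982 0.0521 0.0936
146 0.4953 0.5004 0.0244 0.0935
186 0.4974 0.5026 -0.0034 0.0936
226 0.4996 0.5047 -0.0311 0.0936
266 0.5018 0.5069 -0.0589 0.0936
306 0.504 0.5091 -0.0866 0.0936
[0.49114153 0.08189455 0.094     ]
[ 0.50581576 -0.10608572  0.094     ]
strip rack [-0.10414097 -0.00160524]
```

```bash
python3 -m handwheel '[{"fingers":-1,"x":-0.019,"y":0.01,"z":0.012,"spin":0},{"fingers":-1,"x":-0.038,"y":0.02,"z":0.024,"spin":0},{"fingers":-1,"x":-0.038,"y":0.04,"z":0.024,"spin":0},{"fingers":-1,"x":-0.038,"y":0.061,"z":0.024,"spin":0},{"fingers":-1,"x":-0.038,"y":0.061,"z":0.03,"spin":0},{"fingers":-1,"x":-0.038,"y":0.061,"z":0.036,"spin":0},{"fingers":-1,"x":-0.038,"y":0.061,"z":0.042,"spin":0},{"fingers":-1,"x":-0.038,"y":0.061,"z":0.046,"spin":0},{"fingers":-1,"x":-0.038,"y":0.061,"z":0.05,"spin":0},{"fingers":-1,"x":-0.038,"y":0.061,"z":0.054,"spin":0}]'
```

```text
time_s: 3.2
ee_pos: [0.495, -0.0118, 0.0809]
eef_rot: [-1.572, 0.0, -1.492]
force: [-8.2, -0.8, 6.5]
grip_width: 0.0009
```

```bash
python3 -m handwheel '[{"fingers":-1,"x":0,"y":0,"z":0.005,"spin":0},{"fingers":-1,"x":0,"y":0,"z":0.01,"spin":0},{"fingers":-1,"x":0,"y":0,"z":0.015,"spin":0},{"fingers":-1,"x":0,"y":0,"z":0.02,"spin":0},{"fingers":-1,"x":0,"y":0,"z":0.025,"spin":0},{"fingers":-1,"x":0,"y":0,"z":0.03,"spin":0},{"fingers":-1,"x":0,"y":0,"z":0.035,"spin":0},{"fingers":-1,"x":0,"y":0,"z":0.04,"spin":0},{"fingers":-1,"x":0,"y":0,"z":0.045,"spin":0},{"fingers":-1,"x":0,"y":0,"z":0.05,"spin":0}]'
python3 - <<'E'
from h import *
shot('wrist','w2'); shot('scene','s2')
P=cloud('w2'); z=P[...,2]
yaw=.0777;R=np.array([[np.cos(yaw),-np.sin(yaw)],[np.sin(yaw),np.cos(yaw)]])
Q=(P[...,:2]-[.6044,-.0023])@R
m=(z>.086)&(z<.10)&(abs(Q[...,1])<.1)&(np.arange(384)[:,None]<160)&(abs(Q[...,0]+.05)<.05)
print(m.sum(),Q[m].mean(0),np.median(z[m]),np.percentile(Q[m][:,0],[2,98]))
E
```

```text
time_s: 4.2
ee_pos: [0.5449, -0.0079, 0.0809]
eef_rot: [-1.572, -0.0, -1.492]
force: [-7.4, -1.0, 5.7]
grip_width: 0.0005<stdin>:7: RuntimeWarning: Mean of empty slice.
  ret = um.true_divide(
  return _methods._mean(a, axis=axis, dtype=dtype,
  ret = ret.dtype.type(ret / rcount)
Traceback (most recent call last):
IndexError: index -1 is out of bounds for axis 0 with size 0
```

```bash
python3 -m handwheel '[{"fingers":-1,"x":0,"y":0,"z":0.003,"spin":0},{"fingers":-1,"x":0,"y":0,"z":0.006,"spin":0},{"fingers":-1,"x":0,"y":0,"z":0.009,"spin":0},{"fingers":-1,"x":0,"y":0,"z":0.012,"spin":0},{"fingers":-1,"x":0,"y":0,"z":0.014,"spin":0},{"fingers":-1,"x":0,"y":0,"z":0.016,"spin":0},{"fingers":-1,"x":0,"y":0,"z":0.018,"spin":0},{"fingers":-1,"x":0,"y":0,"z":0.02,"spin":0},{"fingers":-1,"x":0,"y":0,"z":0.022,"spin":0},{"fingers":-1,"x":0,"y":0,"z":0.024,"spin":0}]'
python3 - <<'E'
from h import *
shot('wrist','w3'); shot('scene','s3')
P=cloud('w3'); z=P[...,2]
yaw=.0777;R=np.array([[np.cos(yaw),-np.sin(yaw)],[np.sin(yaw),np.cos(yaw)]])
Q=(P[...,:2]-[.6044,-.0023])@R
for lo,hi in ((-.2,-.04),(-.04,.0),(0,.04),(.04,.1)):
    m=(z>.055)&(z<.10)&(abs(Q[...,1])<.09)&(Q[...,0]>lo)&(Q[...,0]<hi)&(np.arange(384)[:,None]<230)
    print(lo,m.sum(),np.histogram(z[m],bins=np.arange(.055,.101,.003))[0])
b=cv2.imread('pics/w3.png');a=cv2.resize(cv2.imread('pics/s3.png')[150:260,170:330],None,fx=2.5,fy=2.5,interpolation=cv2.INTER_CUBIC)
c=np.zeros((312,816,3),np.uint8);c[:275,:400]=a;c[:,400:]=cv2.resize(b,(416,312));cv2.imwrite('pics/m3.png',c[:,:800])
E
```

```text
time_s: 5.3
ee_pos: [0.5695, -0.0059, 0.0807]
eef_rot: [-1.57, -0.0, -1.492]
force: [-0.6, -0.0, -0.3]
grip_width: 0.0003
-0.2 0 [0 0 0 0 0 0 0 0 0 0 0 0 0 0 0]
-0.04 16384 [   0    0 7475 3566  396  369  424  406  471 2931   73   47   70   73
   83]
0 19879 [    0     1 14106  5772     0     0     0     0     0     0     0     0
     0     0     0]
0.04 29147 [    0     0 17378  6982   266   276   289   300   692  1061   321   329
   322   330   601]
```

View pics/m3.png

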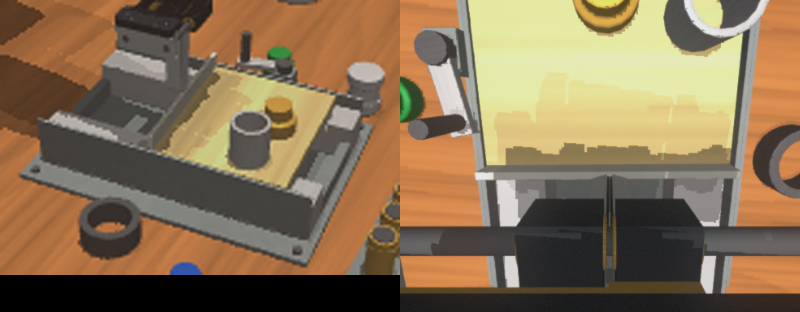

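The board has dropped: its top is at about 64 mm and the strip top at about 84 mm, level, with no force on the finger. Both fittings are standing. In the right half, the pin top is at about (415,130) and the pivot at (433,45). Next I'll measure the pin.

```bash
python3 - <<'E'
from h import *
yaw=.0777;R=np.array([[np.cos(yaw),-np.sin(yaw)],[np.sin(yaw),np.cos(yaw)]]);o=np.array([.6044,-.0023])
P=cloud('w3'); z=P[...,2]; Q=(P[...,:2]-o)@R
# strip
m=(z>.080)&(z<.087)&(abs(Q[...,1])<.08)&(Q[...,0]<0)&(np.arange(384)[:,None]<230)
print('strip',np.percentile(Q[m][:,0],[2,50,98]))
sl=np.s_[130:190,0:100]
h=z[sl]; k=(h>.112)&(h<.12); print('pin top world',np.median(P[sl][k],0),'rack',np.median(Q[sl][k],0),Q[sl][k].min(0),Q[sl][k].max(0),k.sum())
sl=np.s_[20:90,0:100]; h=z[sl]; k=(h>.076)&(h<.1); print('pivot knob',np.median(P[sl][k],0),(Q[sl][k].min(0)+Q[sl][k].max(0))/2,k.sum())
print('pivot exp',R@[.06,.117]+o)
E
```

```text
strip [-0.02947246 -0.0259057  -0.02342039]
pin top world [0.60660159 0.10246408 0.11544353] rack [0.01031122 0.10442107] [0.00420453 0.09874334] [0.01599792 0.11179111] 628
pivot knob [0.65384019 0.11553563 0.07946165] [0.05674465 0.11422684] 1595
pivot exp [0.65513722 0.11900431]
```

```bash
python3 -m handwheel '[{"fingers":-1,"x":0,"y":0,"z":-0.012,"spin":0},{"fingers":-1,"x":0,"y":-0.035,"z":-0.015,"spin":0},{"fingers":-1,"x":0,"y":-0.075,"z":-0.015,"spin":0},{"fingers":-1,"x":-0.02,"y":-0.08,"z":-0.01,"spin":-8},{"fingers":-1,"x":-0.05,"y":-0.08,"z":0,"spin":-16},{"fingers":-1,"x":-0.08,"y":-0.08,"z":0.01,"spin":-24},{"fingers":-1,"x":-0.11,"y":-0.08,"z":0.015,"spin":-32},{"fingers":-1,"x":-0.13,"y":-0.08,"z":0.021,"spin":-40},{"fingers":-1,"x":-0.13,"y":-0.08,"z":0.021,"spin":-45},{"fingers":-1,"x":-0.13,"y":-0.08,"z":0.021,"spin":-45}]'
python3 - <<'E'
from h import *
shot('wrist','w4');shot('top','t4'); print(get_obs()['ee_pos'],get_obs()['eef_rot'])
a=cv2.imread('pics/t4.png')[134:264,190:310]; b=cv2.imread('pics/w4.png')
c=np.zeros((416,800,3),np.uint8);c[:416,:384]=cv2.resize(a,(384,416));c[:312,384:]=cv2.resize(b,(416,312));cv2.imwrite('pics/m4.png',c)
P=cloud('w4');k=(P[...,2]>.113)&(P[...,2]<.119)&(np.linalg.norm(P[...,:2]-[.605,.103],axis=-1)<.02)
print(k.sum(),np.median(P[k],0),P[k].min(0),P[k].max(0))
E
```

```text
time_s: 6.4
ee_pos: [0.5798, 0.1258, 0.1603]
eef_rot: [-1.571, 0.0, -0.705]
force: [-0.2, -0.5, -0.5]
grip_width: 0.0002
[0.57984594 0.12507613 0.16045762] [-1.57077113e+00 -1.07994048e-04 -7.09930692e-01]
205 [0.60615478 0.1044456  0.11562344] [0.6004526  0.09827042 0.11329646] [0.61189897 0.11008837 0.11714332]
```

View pics/m4.png

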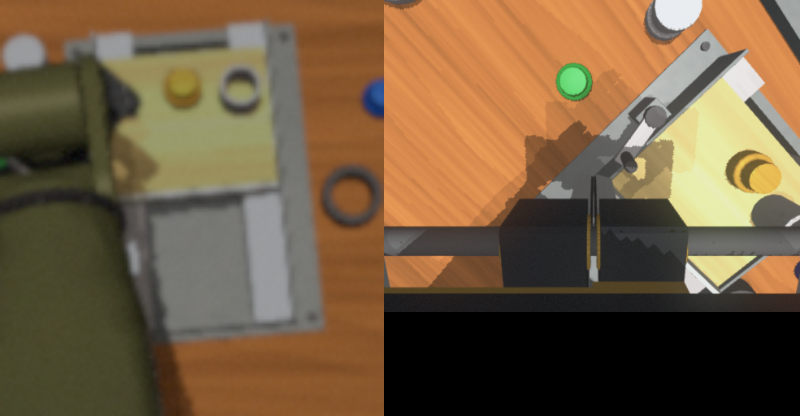

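```bash
python3 -m handwheel '[{"fingers":-1,"x":0,"y":0.025,"z":0.001,"spin":0},{"fingers":-1,"x":0,"y":0.05,"z":0.001,"spin":0},{"fingers":-1,"x":0,"y":0.055,"z":0.001,"spin":0},{"fingers":-1,"x":0.005,"y":0.055,"z":0.001,"spin":0},{"fingers":-1,"x":0.01,"y":0.055,"z":0.001,"spin":0},{"fingers":-1,"x":0.015,"y":0.055,"z":0.001,"spin":0},{"fingers":-1,"x":0.02,"y":0.055,"z":-0.001,"spin":0},{"fingers":-1,"x":0.025,"y":0.055,"z":-0.003,"spin":0},{"fingers":-1,"x":0.03,"y":0.055,"z":-0.005,"spin":0},{"fingers":-1,"x":0.033,"y":0.055,"z":-0.006,"spin":0}]'
```

```text
time_s: 7.5
ee_pos: [0.6012, 0.0987, 0.1059]
eef_rot: [-1.571, -0.0, -0.707]
force: [-3.0, -0.0, 2.3]
grip_width: 0.0002
```

```bash
python3 -m handwheel '[{"fingers":-1,"x":0.005,"y":0,"z":-0.001,"spin":0},{"fingers":-1,"x":0.01,"y":0,"z":-0.001,"spin":0},{"fingers":-1,"x":0.015,"y":0,"z":-0.001,"spin":0},{"fingers":-1,"x":0.02,"y":0,"z":0,"spin":0},{"fingers":-1,"x":0.025,"y":0,"z":0.001,"spin":0},{"fingers":-1,"x":0.03,"y":0,"z":0.003,"spin":0},{"fingers":-1,"x":0.034,"y":0,"z":0.005,"spin":0},{"fingers":-1,"x":0.038,"y":0,"z":0.007,"spin":0},{"fingers":-1,"x":0.041,"y":0,"z":0.009,"spin":0},{"fingers":-1,"x":0.043,"y":0,"z":0.011,"spin":0}]'
python3 - <<'E'
from h import *
shot('wrist','w5');cv2.imwrite('pics/w5b.png',cv2.imread('pics/w5.png')[:300])
P=cloud('w5');piv=np.array([.6522,.1160]);k=(P[...,2]>.113)&(P[...,2]<.119)&(abs(np.linalg.norm(P[...,:2]-piv,axis=-1)-.05)<.015)&(np.arange(384)[:,None]<230)
p=np.median(P[k],0); d=p[:2]-piv; print(k.sum(),p,np.linalg.norm(d),'theta',(np.arctan2(d[1],d[0])-.0777-np.pi)%(2*np.pi))
E
```

```text
time_s: 8.5
ee_pos: [0.6412, 0.0797, 0.1054]
eef_rot: [-1.571, -0.0, -0.707]
force: [-2.7, -0.3, 0.9]
grip_width: 0.0005
30 [0.65435333 0.07861648 0.11607464] 0.03744548432981193 theta 1.5506337792319203
```

View pics/w5b.png

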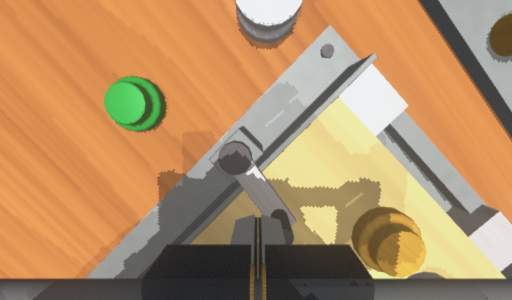

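The latch arm runs from the pivot (235,157) to the pin (281,222). That is nearly square to the flange, with the finger still on the pin. I'll push the last few mm to the stop.

```bash
python3 -m handwheel '[{"fingers":-1,"x":0.001,"y":0,"z":0.001,"spin":0},{"fingers":-1,"x":0.002,"y":0,"z":0.002,"spin":0},{"fingers":-1,"x":0.003,"y":0,"z":0.003,"spin":0},{"fingers":-1,"x":0.003,"y":0,"z":0.003,"spin":0},{"fingers":-1,"x":0.003,"y":0,"z":0.003,"spin":0},{"fingers":-1,"x":0.003,"y":0,"z":0.003,"spin":0},{"fingers":-1,"x":0.003,"y":0,"z":0.003,"spin":0},{"fingers":-1,"x":0.003,"y":0,"z":0.003,"spin":0},{"fingers":-1,"x":0.003,"y":0,"z":0.003,"spin":0},{"fingers":-1,"x":0.003,"y":0,"z":0.003,"spin":0}]'
```

```text
time_s: 9.55
ee_pos: [0.6451, 0.0801, 0.1055]
eef_rot: [-1.571, 0.0, -0.707]
force: [-0.8, 0.3, 1.7]
grip_width: 0.0004
```

```bash
python3 -m handwheel '[{"fingers":-1,"x":-0.012,"y":0,"z":0,"spin":0},{"fingers":-1,"x":-0.025,"y":0,"z":0,"spin":0},{"fingers":-1,"x":-0.025,"y":-0.04,"z":0,"spin":0},{"fingers":-1,"x":-0.025,"y":-0.08,"z":0,"spin":0},{"fingers":-1,"x":-0.05,"y":-0.1,"z":-0.03,"spin":0},{"fingers":-1,"x":-0.08,"y":-0.1,"z":-0.06,"spin":0},{"fingers":-1,"x":-0.1,"y":-0.1,"z":-0.07,"spin":0},{"fingers":-1,"x":-0.1,"y":-0.1,"z":-0.07,"spin":0},{"fingers":-1,"x":-0.1,"y":-0.1,"z":-0.07,"spin":0},{"fingers":-1,"x":-0.1,"y":-0.1,"z":-0.07,"spin":0}]'
python3 - <<'E'
from h import *
shot('wrist','w6');shot('scene','s6')
a=cv2.resize(cv2.imread('pics/s6.png')[150:260,170:330],None,fx=2.5,fy=2.5,interpolation=cv2.INTER_CUBIC)
c=np.zeros((312,816,3),np.uint8);c[:275,:400]=a;c[:,400:]=cv2.resize(cv2.imread('pics/w6.png'),(416,312));cv2.imwrite('pics/m6.png',c[:,:800])
P=cloud('w6');piv=np.array([.6522,.1160]);k=(P[...,2]>.113)&(P[...,2]<.119)&(abs(np.linalg.norm(P[...,:2]-piv,axis=-1)-.05)<.015)
p=(P[k].min(0)+P[k].max(0))/2; d=p[:2]-piv; print(k.sum(),p,np.linalg.norm(d),'theta',(np.arctan2(d[1],d[0])-.0777-np.pi)%(2*np.pi))
yaw=.0777;R=np.array([[np.cos(yaw),-np.sin(yaw)],[np.sin(yaw),np.cos(yaw)]]);Q=(P[...,:2]-[.6044,-.0023])@R; z=P[...,2]
m=(abs(Q[...,1])<.08)&(Q[...,0]>-.01)&(Q[...,0]<.13)&(z>.055)&(z<.07)
A=np.c_[Q[m],np.ones(m.sum())]; print('board plane',np.linalg.lstsq(A,z[m],rcond=None)[0],m.sum())
print(get_obs()['force'],get_obs()['ee_pos'])
E
```

```text
time_s: 10.55
ee_pos: [0.524, 0.092, 0.2053]
eef_rot: [-1.571, -0.0, -0.707]
force: [0.3, 0.9, 0.2]
grip_width: 0.0001
176 [0.65357801 0.06729955 0.11522226] 0.04871994130743631 theta 1.5213843789596595
board plane [-0.00012297 -0.00047499  0.06355213] 17776
[-0.58235529  0.63274028 -0.13075559] [0.52401411 0.09182706 0.20500892]
```

View pics/m6.png

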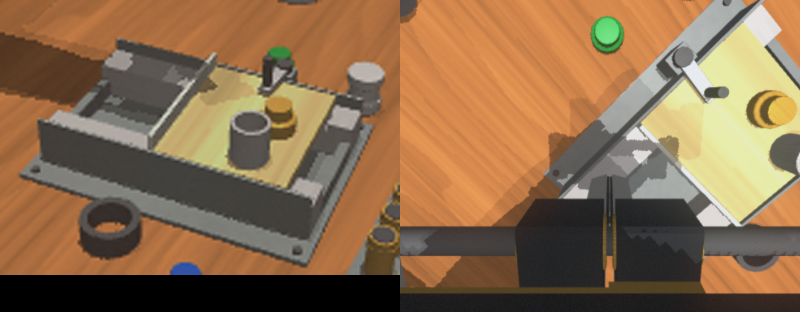

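The latch lies across the board: pivot at (683,58), pin at (715,92), about 1.52 rad. The board is level with its top at 63.6 mm, both fittings are upright, and the arm is clear at 205 mm.

```bash
python3 -c "
from station import workorder; print(workorder.hand_in())"
```

```text
the job is handed in; nothing more can be done
None
```

I pushed the board about 81 mm along its rails with the closed fingertips until it dropped into the notches. Then I swung the latch across by its pin, moved clear and handed in at about 10.6 s. The hand-in gave no verdict.

The last checks, from the images and the robot state:
- **Board:** its top is at 63.6 mm, against 64 mm expected for a seated board, and it is level to under 0.001 rad.
- **Board position:** the strip measured at rack x of about -26 mm just after the drop, against -23 to -29 mm expected at the seat. I did not measure it again at the end.
- **Latch:** about 1.52 rad from the pin's position, where over 1.3 is needed. I did not feel a clear force at its stop, so it may be slightly short of 1.57.
- **Fittings and bystanders:** the nipple and plug are standing on the board. The bystanders near the rack look unmoved in the last views; I did not measure any of them, and the tall nipple, cap, spanner and sleeve were not in view.
- **Arm:** fingertips about 186 mm above the table, with under 1 N on the tool.

One disagreement: the wrist camera and my top-view estimate of the rack's origin differ by about 3 mm. I used the wrist measurements for the latch.

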